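# Put each plant pot on its own saucer

### The job

The four empty grey pots on the windowsill are not on their own saucers: the two small ones stand in the large saucers and the two large ones stand on the bare sill. Stand every pot upright in the middle of the terracotta saucer of its own shape and size (round in round, square in square, large in large, small in small), its underside flat on the saucer's floor and the square pots turned square to their saucers. Leave the two spray bottles among them standing where they are.

Things in the scene. Friction and masses are not known exactly. Their poses are not given: they have to be found in the camera images.
- large_round_pot_mid (a point): The large round plant pot: empty, thin grey plastic, open top, 62 mm tall, rim 66 mm across, underside 52 mm. The top 16 mm is an upright collar, best gripped across its outside; the body below is slimmer and tapers. This point: on its centre line, half-way up (31 mm); z up. It starts on the table.
- large_square_pot_mid (a point): The large square plant pot: empty, thin grey plastic, open top, 62 mm tall, rim 66 mm square, underside 52 mm. The top 16 mm is an upright collar, best gripped across its outside flats; the body below is slimmer and tapers. This point: on its centre line, half-way up (31 mm); z up, x and y square to its sides. It starts on the table.
- small_round_pot_mid (a point): The small round plant pot: empty, thin grey plastic, open top, 46 mm tall, rim 48 mm across, underside 33 mm. The top 14 mm is an upright collar, best gripped across its outside; the body below is slimmer and tapers. This point: on its centre line, half-way up (23 mm); z up. It starts in one of the large saucers.
- small_square_pot_mid (a point): The small square plant pot: empty, thin grey plastic, open top, 46 mm tall, rim 48 mm square, underside 33 mm. The top 14 mm is an upright collar, best gripped across its outside flats; the body below is slimmer and tapers. This point: on its centre line, half-way up (23 mm); z up, x and y square to its sides. It starts in one of the large saucers.
- large_round_saucer: The large round saucer: loose, terracotta, 13 mm tall, on the table. Its flat inner floor is 74 mm in diameter and lies 3 mm above its underside; over its rim it measures 86 mm. Origin: centre of its underside; z up. At the start a small pot stands in it.
- large_square_saucer: The large square saucer: loose, terracotta, 13 mm tall, on the table. Its flat inner floor is 74 mm square and lies 3 mm above its underside; over its rim it measures 86 mm square. Origin: centre of its underside; z up, x and y square to its sides. At the start a small pot stands in it.
- small_round_saucer: The small round saucer: loose, terracotta, 11 mm tall, on the table. Its flat inner floor is 49 mm in diameter and lies 3 mm above its underside; over its rim it measures 61 mm. Origin: centre of its underside; z up.
- small_square_saucer: The small square saucer: loose, terracotta, 11 mm tall, on the table. Its flat inner floor is 49 mm square and lies 3 mm above its underside; over its rim it measures 61 mm square. Origin: centre of its underside; z up, x and y square to its sides.
- sprayer_a_mid (a point): A spray bottle standing on the table, to be left alone: clear body 40 mm in diameter, tall white cap 34 mm in diameter, 148 mm tall in all. This point is on its axis, 74 mm above the table.
- sprayer_b_mid (a point): A spray bottle standing on the table, to be left alone: clear body 40 mm in diameter, tall white cap 34 mm in diameter, 148 mm tall in all. This point is on its axis, 74 mm above the table.
Mind the look-alikes: they are no part of the job. What is shaped like the part that bears large_round_pot_mid but purple is not meant.

How it is judged:
By the outcome, as a careful person would: the job done as asked, in the order asked, and still so for the second after the job is handed in, with the robot touching nothing.
It also fails if it takes over 115 s, if anything falls off the work surface, if the arm or the gripper's body presses on something with over 40 N, if the wrist force passes 120 N, or if a joint passes its speed limit or range.

### The arm

A 6-joint arm with a two-finger parallel gripper is mounted at the origin on the work surface. World frame = base frame: x ahead of the robot, y to its left, z up, the work surface at z = 0. Lengths are in m, angles in rad, forces in N, time in s.
With the tool pointing down it reaches from about 0.425 to 0.925 m from the base axis. Payload 12.5 kg.
Tool frame: the origin (TCP) lies at the very end of the fingers, on their centre line; the grasp point (between the pads) lies 19 mm behind it; z points along the fingers, y is the direction in which the jaws open and shut (so a half turn about z gives the same grasp; the last joint's range is limited). The gripper opens to 85 mm and grips with 20 to 120 N. Pads are 22 mm wide; open, the fingers measure 114 mm over their backs; the gripper's body (76 mm by 85 mm) begins 54 mm behind the grasp point. The pads swing forward as they close: fully open they stand 13 mm farther back than shut.
Start: joints at [1.141, 0.491, 1.559, -0, 1.092, -0.106], TCP at [0.199, 0.593, 0.231] pointing down, gripper open.
Joint ranges: [-3.1, 3.1], [-0.84, 2.19], [0.05, 2.79], [-1.13, 4.28], [0.06, 2.93], [-2.69, 2.69]. Speed limits (rad/s): [2.22, 2.22, 2.79, 3.14, 3.14, 3.14].

### API

Orientations are given as a unit quaternion [x, y, z, w].
In Python, from workcell import r gives the robot as it stands.
- The arm moves only by the tool move_arm, never from a script. Its argument "increments" is a list of rows, each a list of 5 numbers: the shift along the tool's x, y, z in cm, then the turn about the tool's z in rad, then the closure in counts, from 0 (fully open) to 255 (shut). A call has 1 to 20 rows; each row shifts and turns the pose as measured when the row begins, along the tool's axes as they then stand; what a row does not reach is not made up. A row lasts 1/8 s, in which the tool goes at most 62.5 mm and 10.7 degrees, less where a joint would pass 70% of its speed; a pose out of reach is approached as far as the arm can. A call is refused whole if a number of a shift passes 6.25 or a number of a turn 0.188, either way. A call with a gripper value outside its range is refused whole. The fingers move at their own pace and stop on an object; "squeeze" is the grip in N (left out, the last holds). Time passes only in rows, so rows that do not move let the fingers close. It gives the time, the measured TCP pose, the force and the opening at its end, in the units of the state.
- r.observe(): the state, without advancing time (a new reading comes with each control period).
- r.read_camera(name): name is "side" or "top"; returns a dict with "image" (400x640x3 uint8, red, green, blue), "mtx" (3x3 intrinsics, pixels), "k1" (the pictures are not rectified: a ray, as slopes to the right and down, at radius r is drawn at 1 + k1 r^2 times it, then the intrinsics apply), "R" (3x3) and "t" (3): a world point X has camera coordinates R X + t. Camera axes: x right, y down, z forward; pixel columns grow to the right and rows downward; lengths in m; the calibration is good to about 2 mm. A picture is of the moment at which its call begins. There is no depth.
- r.hand_in(): hands the job in, once; it reports no verdict.
Trained networks look in a picture, given as the dict that the camera call returned (one of the last four; its "shot" number tells which), for a name from the list of things; names that differ only in an ending like _2 or _b are one class to them, and where a whole thing is asked for, a point or a joint stands for the part that bears it (a point fixed in the world has none). Each returns a list of dicts, best first, with "conf" (0 to 1); they miss things now and then, are a little off and sometimes report something else, mostly with a low value. They report only what shows in the picture. A call takes as long as a camera call. They do not tell look-alikes from the thing itself.
- r.look_for(thing, picture): "at" ([column, row] in pixels, amid what is visible of it).
- r.mark_of(thing, picture): "at" ([column, row] in pixels: a listed point, or the origin of a listed thing).
The state is a dict: "clock": time; "joints": joint angles; "qvel": joint speeds; "joint_torque": joint torques, N m; "eef_pos": TCP position; "ee_rot": TCP orientation; "wrist_force": force on the tool from outside, world axes, zero at the start; "moment": the same for the moment, N m; "finger_gap": finger opening in m.
Only numpy, scipy, OpenCV 4.12 (cv2) and the standard library are available. Lean on these libraries where they do the work, as an engineer would, in place of code of your own. Each camera call takes 0.05 s, during which the arm holds its last target. There are 200 camera calls.

## Working session

There is one attempt and no reset: what is moved stays moved. The work goes in short steps, Python scripts to look and compute and a tool call to move; the robot and the scene stay as the last step left them, time stands still between calls to the robot, and variables do not carry over. Pictures are saved under pics/ and viewed, about 12 in all and at most 16, crops included, and the job is handed in when it is done.

Besides the shell and the picture viewer there is one more tool, called after ">>>" as name(argument=value, ...) on one line, values as JSON. move_arm: Moves the arm, as the interface text tells. Its arguments: {"type":"object","properties":{"increments":{"type":"array"},"squeeze":{"type":"number"}},"required":["increments"]}

```bash
mkdir -p pics
cat > h.py <<'E'
import numpy as np, cv2
from workcell import r
def ray(p,uv):
    K=np.array(p["mtx"]);x=(uv[0]-K[0,2])/K[0,0];y=(uv[1]-K[1,2])/K[1,1]
    d=np.hypot(x,y);s=d
    for _ in range(30): s=d/(1+p["k1"]*s*s)
    f=s/d if d>0 else 1
    R=np.array(p["R"]);return -R.T@np.array(p["t"]),R.T@np.array([x*f,y*f,1])
def onz(p,uv,z):
    c,d=ray(p,uv);return c+d*(z-c[2])/d[2]
def proj(p,X):
    X=np.atleast_2d(X);c=X@np.array(p["R"]).T+np.array(p["t"]);a=c[:,:2]/c[:,2:]
    a=a*(1+p["k1"]*(a**2).sum(1,keepdims=True));K=np.array(p["mtx"])
    return a*[K[0,0],K[1,1]]+[K[0,2],K[1,2]]
def save(img,name): cv2.imwrite("pics/"+name,cv2.cvtColor(np.ascontiguousarray(img),cv2.COLOR_RGB2BGR))
Z=dict(large_round_pot_mid=.031,large_square_pot_mid=.031,small_round_pot_mid=.026,small_square_pot_mid=.026,large_round_saucer=0,large_square_saucer=0,small_round_saucer=0,small_square_saucer=0,sprayer_a_mid=.074)
E
python3 - <<'E'
from h import *
np.set_printoptions(precision=3,suppress=True)
for n in("top","side"):
    p=r.read_camera(n);save(p["image"],n+"0.png")
    print(n,"cam",-np.array(p["R"]).T@p["t"],np.array(p["mtx"])[0,0],p["k1"])
    for k,z in Z.items():
        for m in r.mark_of(k,p)[:4]:
            print(k,np.round(m["at"]),round(m["conf"],2),onz(p,m["at"],z)[:2])
print(r.observe())
E
```

```text
top cam [ 0.264 -0.003  1.305] 444.5251856369538 0.01748626019108915
large_round_pot_mid [241. 216.] 0.92 [0.495 0.218]
large_round_pot_mid [281. 229.] 0.7 [0.456 0.103]
small_round_pot_mid [392. 169.] 0.63 [ 0.633 -0.226]
small_square_pot_mid [466. 211.] 0.83 [ 0.505 -0.439]
small_square_pot_mid [350. 225.] 0.74 [ 0.466 -0.097]
large_round_saucer [461. 213.] 0.91 [ 0.504 -0.432]
large_square_saucer [465. 206.] 0.73 [ 0.525 -0.445]
large_square_saucer [385. 170.] 0.56 [ 0.639 -0.21 ]
small_round_saucer [228. 182.] 0.84 [0.603 0.265]
small_round_saucer [420. 249.] 0.26 [ 0.397 -0.303]
small_square_saucer [163. 208.] 0.83 [0.526 0.458]
sprayer_a_mid [422. 248.] 0.82 [ 0.393 -0.292]
sprayer_a_mid [219. 255.] 0.66 [0.378 0.27 ]
side cam [-0.305 -0.922  0.838] 442.4546800646566 -0.10499872639624379
large_round_pot_mid [274. 196.] 0.71 [0.49  0.229]
large_round_pot_mid [285. 210.] 0.68 [0.458 0.123]
large_square_pot_mid [328. 237.] 0.85 [ 0.463 -0.09 ]
large_square_pot_mid [424. 287.] 0.35 [ 0.5   -0.437]
small_round_pot_mid [393. 233.] 0.76 [ 0.638 -0.209]
small_square_pot_mid [426. 287.] 0.73 [ 0.508 -0.436]
small_square_pot_mid [237. 191.] 0.55 [0.413 0.356]
large_round_saucer [424. 291.] 0.8 [ 0.516 -0.427]
large_square_saucer [395. 241.] 0.75 [ 0.639 -0.219]
small_round_saucer [294. 192.] 0.62 [0.595 0.245]
small_square_saucer [245. 180.] 0.52 [0.509 0.451]
sprayer_a_mid [356. 264.] 0.82 [ 0.393 -0.279]
{'clock': 1.0, 'joints': array([ 1.141,  0.491,  1.559, -0.   ,  1.092, -0.106]), 'qvel': array([ 0.   , -0.   ,  0.001,  0.   , -0.001,  0.001]), 'joint_torque': array([  0.001, -61.829, -26.184,  -0.   ,   0.   ,  -0.   ]), 'eef_pos': array([0.199, 0.593, 0.231]), 'ee_rot': array([0.161, 0.987, 0.   , 0.   ]), 'wrist_force': array([-0.928, -1.042, -0.286]), 'moment': array([ 0.033,  0.036, -0.021]), 'finger_gap': 0.08530427462832543}
```

Run:
```python
from h import *
p=r.read_camera("top");i=p["image"][130:290,110:510];save(cv2.resize(i,None,fx=2,fy=2,interpolation=cv2.INTER_CUBIC),"t1.png")
p=r.read_camera("side");i=p["image"][120:340,180:480];save(cv2.resize(i,None,fx=2.6,fy=2.6,interpolation=cv2.INTER_CUBIC),"s1.png")
```

```text
(no output)
```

View pics/t1.png

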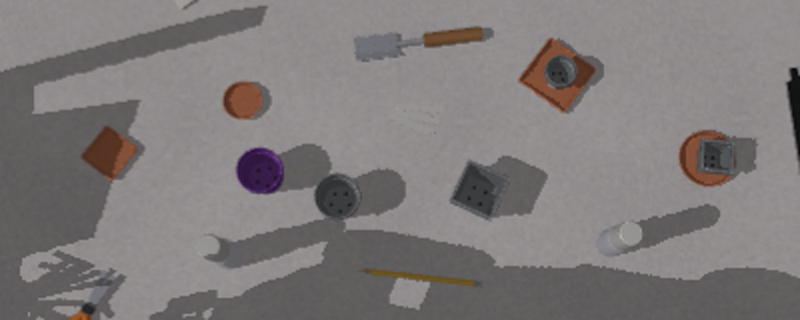

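View pics/s1.png

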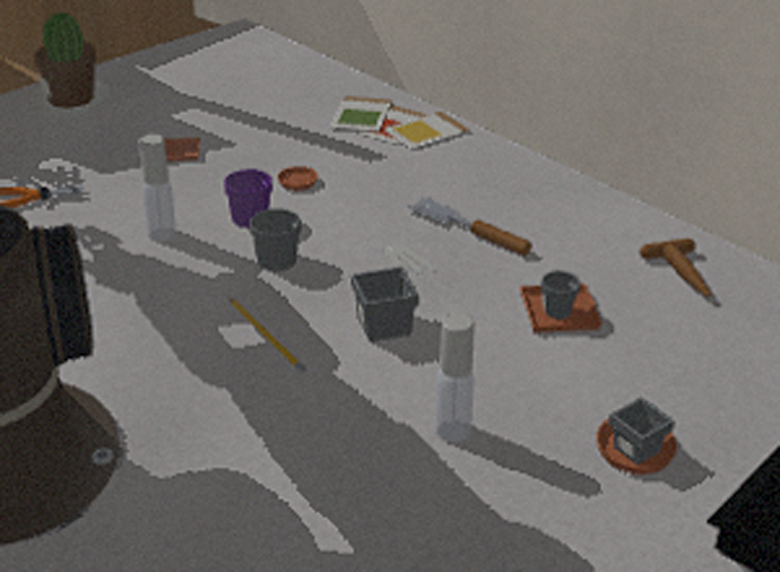

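Candidates for the large round pot, in full top-image pixels: purple pot at (241,216) and grey pot at (279,228). I take the grey one. The small round pot stands in the large square saucer (390,166). The small square pot stands in the large round saucer (464,209). The large square pot is at (349,224), and the sprayers are near (216,254) and (420,249). Next I refine the positions by fitting outlines.

```bash
cat > fit.py <<'E'
from h import *
from scipy.optimize import differential_evolution
from scipy.ndimage import map_coordinates, gaussian_filter
def outline(sq,w,x,y,a,z,n=80):
    t=np.linspace(0,2*np.pi,n,endpoint=False)
    if sq: 
        rr=w/2/np.maximum(abs(np.cos(t)),abs(np.sin(t)))
    else: rr=w/2+0*t
    return np.c_[x+rr*np.cos(t+a),y+rr*np.sin(t+a),z+0*t]
def score(p,G,P):
    u=proj(p,P);d=np.roll(u,-1,0)-np.roll(u,1,0);d/=np.linalg.norm(d,axis=1)[:,None]
    s=lambda g:map_coordinates(g,[u[:,1],u[:,0]],order=1)
    return np.minimum(abs(s(G[0])*d[:,1]-s(G[1])*d[:,0]),25).mean()
def fit(pics,kind,sq,w,z,x,y,rad=.018):
    Gs=[]
    for p in pics:
        I=p["image"].astype(float);I=(I[...,0]-I[...,2]) if kind=="s" else I.mean(2)
        Gs.append((gaussian_filter(I,.8,order=(0,1)),gaussian_filter(I,.8,order=(1,0))))
    f=lambda v:-sum(score(p,G,outline(sq,w,v[0],v[1],v[2] if sq else 0,z)) for p,G in zip(pics,Gs))
    b=[(x-rad,x+rad),(y-rad,y+rad)]+([(-np.pi/4-.2,np.pi/4+.2)] if sq else [])
    o=differential_evolution(f,b,seed=0,popsize=20,tol=1e-4);return o.x,-o.fun
def overlay(p,L,box,s,name):
    i=cv2.resize(p["image"][box[1]:box[3],box[0]:box[2]],None,fx=s,fy=s,interpolation=cv2.INTER_CUBIC)
    for (sq,w,z,v) in L:
        u=(proj(p,outline(sq,w,v[0],v[1],v[2] if sq else 0,z))+.5-np.array(box[:2]))*s
        cv2.polylines(i,[np.round(u*8).astype(int)],True,(0,255,0),1,cv2.LINE_AA,3)
    return i
O=dict(LRs=("s",0,.086,.013,.505,-.43),LSs=("s",1,.086,.013,.639,-.215),SRs=("s",0,.061,.011,.60,.258),SSs=("s",1,.061,.011,.522,.455),
 LRp=("p",0,.066,.062,.457,.112),LSp=("p",1,.066,.062,.465,-.094),SRp=("p",0,.048,.049,.635,-.218),SSp=("p",1,.048,.049,.506,-.437))
E
cat > run.py <<'E'
from fit import *
np.set_printoptions(precision=4,suppress=True)
pt=r.read_camera("top");ps=r.read_camera("side");L=[]
for k,(kd,sq,w,z,x,y) in O.items():
    a=[fit(c,kd,sq,w,z,x,y) for c in([pt],[ps],[pt,ps])]
    print(k,*[(v,round(s,1)) for v,s in a]);L.append((sq,w,z,a[2][0]))
T=[]
for p in(pt,ps):
  for l in L:
    u=proj(p,[[l[3][0],l[3][1],l[2]]])[0].astype(int);T.append(overlay(p,[m for m in L],(u[0]-22,u[1]-22,u[0]+22,u[1]+22),4.5,""))
save(np.vstack([np.hstack(T[i:i+4]) for i in(4,0,12)])[:600],"fit.png")
E
python3 run.py
```

```text
LRs (array([ 0.5136, -0.435 ]), np.float64(17.8)) (array([ 0.507, -0.434]), np.float64(13.8)) (array([ 0.5121, -0.4324]), np.float64(25.2))
LSs (array([ 0.6441, -0.2167, -0.6471]), np.float64(22.3)) (array([ 0.6357, -0.2214, -0.6781]), np.float64(16.6)) (array([ 0.6429, -0.216 ,  0.9129]), np.float64(33.5))
SRs (array([0.6092, 0.256 ]), np.float64(22.8)) (array([0.604 , 0.2564]), np.float64(22.1)) (array([0.6075, 0.2573]), np.float64(42.2))
SSs (array([0.53  , 0.4507, 0.9199]), np.float64(20.4)) (array([0.5278, 0.4493, 0.8511]), np.float64(12.3)) (array([0.5297, 0.4506, 0.9211]), np.float64(32.0))
LRp (array([0.454 , 0.1052]), np.float64(15.9)) (array([0.4481, 0.1094]), np.float64(11.0)) (array([0.4534, 0.1055]), np.float64(25.7))
LSp (array([ 0.4597, -0.0937, -0.4624]), np.float64(15.1)) (array([ 0.4552, -0.0918, -0.4431]), np.float64(16.7)) (array([ 0.4593, -0.0934, -0.4657]), np.float64(30.0))
SRp (array([ 0.6385, -0.22  ]), np.float64(7.9)) (array([ 0.6386, -0.2146]), np.float64(16.1)) (array([ 0.6363, -0.2169]), np.float64(23.1))
SSp (array([ 0.4902, -0.419 ,  0.1371]), np.float64(9.7)) (array([ 0.5063, -0.4356, -0.106 ]), np.float64(17.1)) (array([ 0.5059, -0.4351, -0.0914]), np.float64(21.2))
```

View pics/fit.png

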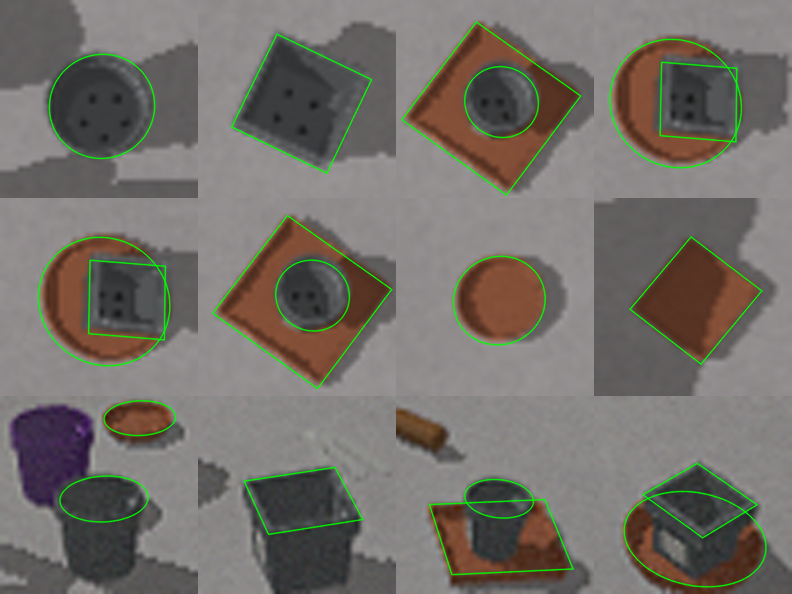

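Measured positions hold together to about 3 mm: the fits land on the objects, and the top and side cameras differ by up to 5–8 mm in x on three saucers, so I'll use averages. First reach is the small round pot.

```bash
cat > g.py <<'E'
import sys; from workcell import r; import numpy as np
from scipy.spatial.transform import Rotation as Ro
x,y,z=map(float,sys.argv[1:4]); o=r.observe(); R=Ro.from_quat(o["ee_rot"]).as_matrix()
ya=np.arctan2(R[1,1],R[0,1]); t=0
if len(sys.argv)>4:
    d=float(sys.argv[4])-ya; d=(d+np.pi/2)%np.pi-np.pi/2; t=-d
R2=R@Ro.from_euler("z",t).as_matrix()
d=R2.T@(np.array([x,y,z])-o["eef_pos"])*100
print("clock",o["clock"],"tcp",np.round(o["eef_pos"],4),"tilt z",np.round(R[:,2],3),"yang",round(ya,3),"gap",o["finger_gap"],"F",np.round(o["wrist_force"],1))
print("turn",round(t,3),"then shift cm",np.round(d,2))
E
python3 g.py 0.6385 -0.217 0.15
```

```text
clock 1.2 tcp [0.1989 0.5925 0.2313] tilt z [ 0.  0. -1.] yang 1.247 gap 0.08544750564086209 F [ 0.2 -0.2  0.1]
turn 0 then shift cm [-67.44 -62.75   8.13]
```

>>> move_arm(increments=[[-4.2,-3.9,0,0,0],[-4.2,-3.9,0,0,0],[-4.2,-3.9,0,0,0],[-4.2,-3.9,0,0,0],[-4.2,-3.9,0,0,0],[-4.2,-3.9,0,0,0],[-4.2,-3.9,0,0,0],[-4.2,-3.9,0,0,0],[-4.2,-3.9,0,0,0],[-4.2,-3.9,0,0,0],[-4.2,-3.9,0,0,0],[-4.2,-3.9,0,0,0],[-4.2,-3.9,0,0,0],[-4.2,-3.9,0,0,0],[-4.2,-3.9,0,0,0],[-4.2,-3.9,0,0,0],[0,0,0,0,0]], squeeze=20)

```text
clock: 3.32
eef_pos: [0.6518, -0.2389, 0.2322]
ee_rot: [0.16, 0.987, 0.002, 0.003]
wrist_force: [-0.2, 0.3, -1.0]
finger_gap: 0.0851
```

```bash
python3 g.py 0.6385 -0.217 0.02
```

```text
clock 3.325 tcp [ 0.6518 -0.2389  0.2322] tilt z [ 0.007  0.002 -1.   ] yang 1.249 gap 0.08509566112487342 F [-0.2  0.3 -1. ]
turn 0 then shift cm [ 2.09  1.56 21.21]
```

>>> move_arm(increments=[[2.0,1.5,3,0,0],[0,0,5,0,0],[0,0,4,0,0],[0,0,0,0,0],[0,0,0,0,0]])

```text
clock: 3.95
eef_pos: [0.638, -0.2152, 0.1118]
ee_rot: [0.16, 0.987, 0.002, 0.005]
wrist_force: [0.7, -0.3, 0.3]
finger_gap: 0.0851
```

```bash
python3 g.py 0.6385 -0.217 0.02
```

```text
clock 3.95 tcp [ 0.638  -0.2152  0.1118] tilt z [ 0.01   0.002 -1.   ] yang 1.25 gap 0.08513765436905434 F [ 0.7 -0.3  0.3]
turn 0 then shift cm [-0.03 -0.19  9.18]
```

>>> move_arm(increments=[[0,-0.2,4,0,0],[0,0,3,0,0],[0,0,2,0,0],[0,0,0,0,0],[0,0,0,0,0]])

```text
clock: 4.58
eef_pos: [0.6428, -0.2182, 0.0294]
ee_rot: [0.159, 0.987, -0.0, 0.011]
wrist_force: [0.4, 0.1, 0.3]
finger_gap: 0.0856
```

```bash
python3 g.py 0.6385 -0.217 0.02
python3 - <<'E'
from h import *
p=r.read_camera("side");u=proj(p,[[.6385,-.217,.05]])[0].astype(int)
a=p["image"][u[1]-60:u[1]+30,u[0]-60:u[0]+60]
save(cv2.resize(a,None,fx=5,fy=5,interpolation=cv2.INTER_CUBIC),"c1.png")
E
```

```text
clock 4.575 tcp [ 0.6428 -0.2182  0.0294] tilt z [ 0.022 -0.004 -1.   ] yang 1.251 gap 0.08556321392135247 F [0.4 0.1 0.3]
turn 0 then shift cm [ 0.47 -0.02  0.93]
```

View pics/c1.png

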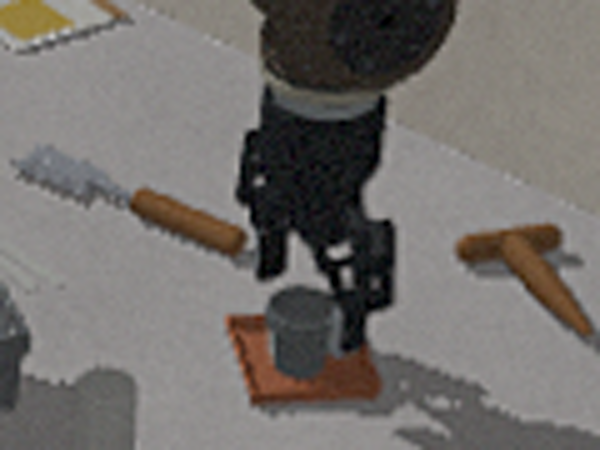

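The open fingers straddle the small round pot (crop ~(305,330)), which stands in the square saucer. The jaws are still a little high, so I go down about 12 mm and close.

>>> move_arm(increments=[[0.3,0,0.6,0,0],[0.1,0,0.6,0,0],[0,0,0,0,0],[0,0,0,0,255],[0,0,0,0,255],[0,0,0,0,255],[0,0,0,0,255],[0,0,0,0,255],[0,0,0,0,255],[0,0,0,0,255]])

```text
clock: 5.88
eef_pos: [0.6396, -0.2172, 0.0185]
ee_rot: [0.159, 0.987, -0.0, 0.013]
wrist_force: [-0.5, 0.3, 1.1]
finger_gap: 0.0452
```

```bash
python3 g.py 0.6385 -0.217 0.02
```

```text
clock 5.875 tcp [ 0.6396 -0.2172  0.0185] tilt z [ 0.025 -0.005 -1.   ] yang 1.251 gap 0.04520177996381748 F [-0.5  0.3  1.1]
turn 0 then shift cm [ 0.11 -0.02 -0.15]
```

>>> move_arm(increments=[[0,0,0,0,255],[0,0,0,0,255],[0,0,-1,0,255],[0,0,-2,0,255],[0,0,-2,0,255],[0,0,0,0,255]])

```text
clock: 6.62
eef_pos: [0.6388, -0.2172, 0.0733]
ee_rot: [0.159, 0.987, -0.001, 0.013]
wrist_force: [-0.2, 0.5, -0.0]
finger_gap: 0.0455
```

```bash
python3 - <<'E'
from h import *
p=r.read_camera("side");u=proj(p,[[.6385,-.217,.05]])[0].astype(int)
a=p["image"][u[1]-60:u[1]+30,u[0]-60:u[0]+60]
save(cv2.resize(a,None,fx=5,fy=5,interpolation=cv2.INTER_CUBIC),"c2.png")
E
python3 g.py 0.6065 0.256 0.23
```

```text
clock 6.675 tcp [ 0.6384 -0.217   0.0723] tilt z [ 0.025 -0.005 -1.   ] yang 1.251 gap 0.045432388274068404 F [-0.  -0.6 -1. ]
turn 0 then shift cm [ 17.52  43.94 -16.09]
```

View pics/c2.png

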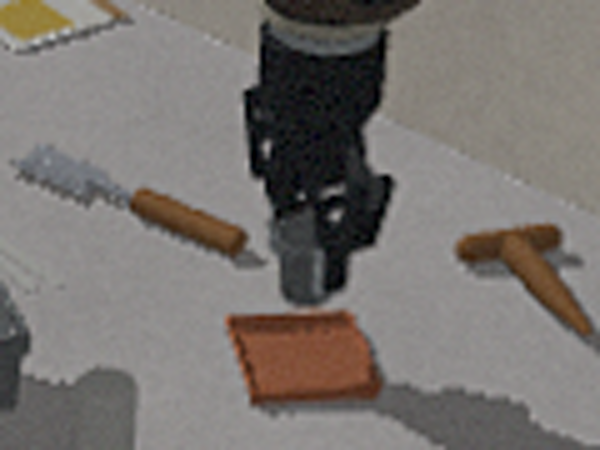

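The pot is lifted clear of the square saucer and held upright (crop ~(300,260)). Carrying it to the small round saucer.

>>> move_arm(increments=[[0,0,-2.5,0,255],[1,2.5,-2.5,0,255],[2.1,5.3,0,0,255],[2.1,5.3,0,0,255],[2.1,5.3,0,0,255],[2.1,5.3,0,0,255],[2.1,5.3,0,0,255],[2.1,5.3,0,0,255],[2.1,5.3,0,0,255],[1,2.5,0,0,255],[0,0,0,0,255],[0,0,0,0,255]])

```text
clock: 8.18
eef_pos: [0.6083, 0.2483, 0.1157]
ee_rot: [0.161, 0.987, -0.001, 0.01]
wrist_force: [-0.3, -0.6, 0.2]
finger_gap: 0.0452
```

```bash
python3 g.py 0.6065 0.256 0.02
```

```text
clock 8.175 tcp [0.6083 0.2483 0.1157] tilt z [ 0.019 -0.005 -1.   ] yang 1.248 gap 0.04523674062987519 F [-0.3 -0.6  0.2]
turn 0 then shift cm [0.6  0.66 9.56]
```

>>> move_arm(increments=[[0.6,0.6,1.5,0,255],[0,0,2,0,255],[0,0,2,0,255],[0,0,1.5,0,255],[0,0,0,0,255],[0,0,0,0,255]])

```text
clock: 8.93
eef_pos: [0.6054, 0.2517, 0.0403]
ee_rot: [0.164, 0.986, -0.002, 0.008]
wrist_force: [-0.2, -0.3, -0.4]
finger_gap: 0.0455
```

```bash
python3 g.py 0.6065 0.256 0.02
```

```text
clock 8.925 tcp [0.6054 0.2517 0.0403] tilt z [ 0.016 -0.006 -1.   ] yang 1.242 gap 0.04550149094790465 F [-0.2 -0.3 -0.4]
turn 0 then shift cm [0.07 0.44 2.03]
```

>>> move_arm(increments=[[0.1,0.4,0.5,0,255],[0,0,0.5,0,255],[0,0.1,0.4,0,255],[0,0,0.3,0,255],[0,0,0,0,255]])

```text
clock: 9.55
eef_pos: [0.607, 0.2574, 0.0236]
ee_rot: [0.163, 0.987, -0.001, 0.01]
wrist_force: [0.1, -0.9, 0.4]
finger_gap: 0.0457
```

```bash
python3 g.py 0.6065 0.256 0.0185
```

```text
clock 9.55 tcp [0.607  0.2574 0.0236] tilt z [ 0.018 -0.005 -1.   ] yang 1.242 gap 0.04570987885152983 F [ 0.1 -0.9  0.4]
turn 0 then shift cm [ 0.01 -0.15  0.51]
```

>>> move_arm(increments=[[0,-0.1,0.3,0,255],[0,0,0.2,0,255],[0,0,0,0,255],[0,0,0,0,0],[0,0,0,0,0],[0,0,0,0,0],[0,0,0,0,0],[0,0,0,0,0],[0,0,-2,0,0],[0,0,-3,0,0],[0,0,-5,0,0],[0,0,-5,0,0],[0,0,0,0,0]])

```text
clock: 11.18
eef_pos: [0.6042, 0.2573, 0.1789]
ee_rot: [0.163, 0.986, -0.0, 0.011]
wrist_force: [-1.3, 0.2, -0.0]
finger_gap: 0.0853
```

```bash
python3 g.py 0.506 -0.4355 0.18 1.471
```

```text
clock 11.175 tcp [0.6042 0.2573 0.1789] tilt z [ 0.022 -0.004 -1.   ] yang 1.242 gap 0.08531481120090328 F [-1.3  0.2 -0. ]
turn -0.229 then shift cm [ 2.860e+00 -6.991e+01 -5.000e-02]
```

>>> move_arm(increments=[[0,0,0,-0.12,0],[0,0,0,-0.11,0],[0.25,-5.6,0,0,0],[0.25,-5.6,0,0,0],[0.25,-5.6,0,0,0],[0.25,-5.6,0,0,0],[0.25,-5.6,0,0,0],[0.25,-5.6,0,0,0],[0.25,-5.6,0,0,0],[0.25,-5.6,0,0,0],[0.25,-5.6,0,0,0],[0.25,-5.6,0,0,0],[0.25,-5.6,0,0,0],[0.2,-4,0,0,0],[0.1,-1.5,0,0,0],[0,0,0,0,0],[0,0,0,0,0]])

```text
clock: 13.3
eef_pos: [0.5068, -0.4261, 0.1834]
ee_rot: [0.044, 0.999, -0.0, 0.012]
wrist_force: [-0.7, 0.6, 0.3]
finger_gap: 0.0853
```

```bash
python3 g.py 0.506 -0.4355 0.0185 1.471
cat > chk.py <<'E'
import sys; from fit import *
np.set_printoptions(precision=4,suppress=True)
# usage: chk name sauc pot sq
name,s,pn=sys.argv[1:4]
c=[r.read_camera("top"),r.read_camera("side")];T=[]
kd,sq,w,z,x,y=O[s]; _,_,wp,zp,_,_=O[pn]; H=.065 if pn[0]=="L" else .049
for p in c:
    a=fit([p],"s",sq,w,z,x,y,.025)
    b=fit([p],"p",sq,wp,H,a[0][0],a[0][1],.014)
    print("saucer",a[0],round(a[1],1),"pot",b[0],round(b[1],1),"diff mm",(b[0]-a[0])[:2]*1000)
    u=proj(p,[[a[0][0],a[0][1],.03]])[0].astype(int)
    bx=(u[0]-22,u[1]-22,u[0]+22,u[1]+22)
    T+=[overlay(p,[],bx,9,""),overlay(p,[(sq,w,z,a[0]),(sq,wp,H,b[0])],bx,9,"")]
save(np.vstack([np.hstack(T[:2]),np.hstack(T[2:])])[:, :792][:594*2] if 0 else cv2.resize(np.vstack([np.hstack(T[:2]),np.hstack(T[2:])]),(600,600)),name)
E
python3 chk.py k1.png SRs SRp
```

```text
clock 13.3 tcp [ 0.5068 -0.4261  0.1834] tilt z [ 0.023 -0.002 -1.   ] yang 1.483 gap 0.08532394307751054 F [-0.7  0.6  0.3]
turn 0.012 then shift cm [ 0.37 -0.96 16.48]
saucer [0.6098 0.2577] 14.1 pot [0.6063 0.256 ] 16.0 diff mm [-3.4925 -1.6336]
saucer [0.6083 0.2621] 15.0 pot [0.6004 0.2505] 18.4 diff mm [ -7.8811 -11.6244]
```

View pics/k1.png

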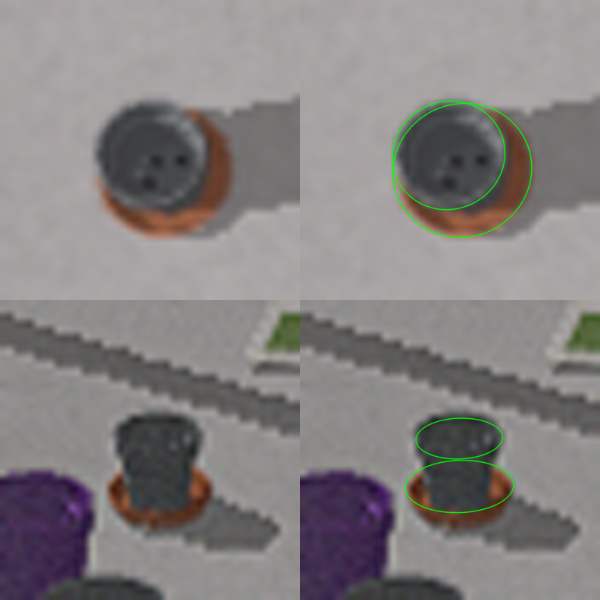

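Seen from the top, the pot stands upright in the small round saucer but about 3.5 mm to −x of centre. The top camera agrees with the arm and the side view is biased, so I rely on the top fits from here. I'll re-centre this pot later. Next is the small square pot.

>>> move_arm(increments=[[0.3,-0.8,2,0,0],[0,0,2.5,0.01,0],[0,0,2.5,0,0],[0,0,2.5,0,0],[0,0,2,0,0],[0,0,1.5,0,0],[0,0,0,0,0],[0,0,0,0,0]])

```text
clock: 14.4
eef_pos: [0.5056, -0.4312, 0.0431]
ee_rot: [0.047, 0.999, 0.001, 0.01]
wrist_force: [0.6, 0.6, -0.8]
finger_gap: 0.0856
```

```bash
python3 g.py 0.506 -0.4355 0.0185 1.471
```

```text
clock 14.4 tcp [ 0.5056 -0.4312  0.0431] tilt z [ 0.021  0.001 -1.   ] yang 1.478 gap 0.08562353192196366 F [ 0.6  0.6 -0.8]
turn 0.007 then shift cm [-0.03 -0.43  2.46]
```

>>> move_arm(increments=[[0,-0.3,0.8,0.007,0],[0,-0.1,0.8,0,0],[0,0,0.7,0,0],[0,0,0.2,0,0],[0,0,0,0,0],[0,0,0,0,255],[0,0,0,0,255],[0,0,0,0,255],[0,0,0,0,255],[0,0,0,0,255],[0,0,0,0,255],[0,0,0,0,255],[0,0,0,0,255]])

```text
clock: 16.02
eef_pos: [0.5063, -0.436, 0.0183]
ee_rot: [0.05, 0.999, -0.0, 0.011]
wrist_force: [0.0, -0.3, -0.5]
finger_gap: 0.0479
```

```bash
python3 g.py 0.506 -0.4355 0.0185 1.471
```

```text
clock 16.025 tcp [ 0.5063 -0.436   0.0183] tilt z [ 0.023 -0.001 -1.   ] yang 1.47 gap 0.04793329345799135 F [ 0.  -0.3 -0.5]
turn -0.001 then shift cm [ 0.04  0.05 -0.02]
```

>>> move_arm(increments=[[0,0,-1,0,255],[0,0,-2.5,0,255],[0,0,-3.5,0,255],[0,0,-3.5,0,255],[0,0,-3,0,255],[0,0,0,0.14,255],[0,0,0,0.14,255],[0,0,0,0.14,255],[0,0,0,0.13,255],[0,0,0,0,255]])

```text
clock: 17.27
eef_pos: [0.5032, -0.436, 0.1652]
ee_rot: [0.327, 0.945, 0.002, 0.013]
wrist_force: [0.2, -0.0, -0.3]
finger_gap: 0.0481
```

```bash
python3 g.py 0.53 0.4507 0.15 0.92
```

```text
clock 17.275 tcp [ 0.5032 -0.436   0.1652] tilt z [ 0.027 -0.005 -1.   ] yang 0.905 gap 0.048051532214071366 F [ 0.2 -0.  -0.3]
turn -0.015 then shift cm [51.63 72.15  1.1 ]
```

>>> move_arm(increments=[[3.35,4.7,0,0,255],[3.35,4.7,0,0,255],[3.35,4.7,0,0,255],[3.35,4.7,0,0,255],[3.35,4.7,0,0,255],[3.35,4.7,0,0,255],[3.35,4.7,0,0,255],[3.35,4.7,0,0,255],[3.35,4.7,0,0,255],[3.35,4.7,0,0,255],[3.35,4.7,0,0,255],[3.35,4.7,0,0,255],[3.35,4.7,0,0,255],[3.35,4.7,0,0,255],[2,2.8,0,0,255],[1,1.2,0,0,255],[0,0,0,0,255],[0,0,0,0,255]])

```text
clock: 19.52
eef_pos: [0.5228, 0.4466, 0.1664]
ee_rot: [0.301, 0.954, 0.002, 0.019]
wrist_force: [0.6, -0.4, -1.1]
finger_gap: 0.0477
```

```bash
python3 g.py 0.53 0.4507 0.02 0.92
```

```text
clock 19.525 tcp [0.5228 0.4466 0.1664] tilt z [ 0.038 -0.007 -0.999] yang 0.96 gap 0.04772279232385546 F [ 0.6 -0.4 -1.1]
turn 0.04 then shift cm [ 0.18  0.51 14.65]
```

>>> move_arm(increments=[[0.2,0.4,1.5,0.04,255],[0,0,2,0,255],[0,0,2,0,255],[0,0,2,0,255],[0,0,2,0,255],[0,0,1.5,0,255],[0,0,1,0,255],[0,0,0,0,255],[0,0,0,0,255]])

```text
clock: 20.65
eef_pos: [0.5314, 0.4436, 0.0439]
ee_rot: [0.323, 0.946, 0.003, 0.02]
wrist_force: [0.8, 0.3, 0.1]
finger_gap: 0.0475
```

```bash
python3 g.py 0.53 0.4507 0.0185 0.92
```

```text
clock 20.65 tcp [0.5314 0.4436 0.0439] tilt z [ 0.04  -0.007 -0.999] yang 0.914 gap 0.04746251483776283 F [0.8 0.3 0.1]
turn -0.006 then shift cm [0.63 0.43 2.53]
```

>>> move_arm(increments=[[0.5,0.3,0.6,0,255],[0.2,0.1,0.6,0,255],[0,0,0.5,0,255],[0,0,0.3,0,255],[0,0,0,0,255]])

```text
clock: 21.28
eef_pos: [0.529, 0.452, 0.0233]
ee_rot: [0.322, 0.946, 0.004, 0.02]
wrist_force: [0.6, 0.2, 0.8]
finger_gap: 0.0481
```

```bash
python3 g.py 0.53 0.4507 0.0185 0.92
```

```text
clock 21.275 tcp [0.529  0.452  0.0233] tilt z [ 0.041 -0.006 -0.999] yang 0.915 gap 0.0480601982939379 F [0.6 0.2 0.8]
turn -0.005 then shift cm [-0.14 -0.05  0.49]
```

Good. Lower the last bit, release, and back up.

>>> move_arm(increments=[[-0.1,0,0.3,0,255],[0,0,0.2,0,255],[0,0,0,0,255],[0,0,0,0,0],[0,0,0,0,0],[0,0,0,0,0],[0,0,0,0,0],[0,0,0,0,0],[0,0,-2,0,0],[0,0,-3,0,0],[0,0,-4,0,0],[0,0,-4,0,0],[0,0,0,0,0]])

```text
clock: 22.9
eef_pos: [0.525, 0.4524, 0.1583]
ee_rot: [0.322, 0.946, 0.006, 0.022]
wrist_force: [0.9, -0.2, -0.1]
finger_gap: 0.0853
```

```bash
python3 g.py 0.6063 0.2563 0.12
```

```text
clock 22.9 tcp [0.525  0.4524 0.1583] tilt z [ 0.044 -0.003 -0.999] yang 0.915 gap 0.08532009962296593 F [ 0.9 -0.2 -0.1]
turn 0 then shift cm [-18.26 -10.67   4.25]
```

>>> move_arm(increments=[[-4.4,-2.6,0,0,0],[-4.4,-2.6,0,0,0],[-4.4,-2.6,0,0,0],[-3.5,-2,0,0,0],[-1,-0.6,0,0,0],[0,0,1,0,0],[0,0,1,0,0],[0,0,0,0,0]])

```text
clock: 23.9
eef_pos: [0.602, 0.2594, 0.1426]
ee_rot: [0.321, 0.947, 0.006, 0.021]
wrist_force: [0.2, 0.5, 0.2]
finger_gap: 0.0855
```

```bash
python3 chk.py k2.png SSs SSp;  python3 g.py 0.6063 0.2563 0.022
```

```text
saucer [0.5358 0.4535 0.5853] 2.2 pot [0.5236 0.4449 0.0654] 7.4 diff mm [-12.253   -8.6308]
saucer [ 0.5228  0.4416 -0.6365] 8.8 pot [ 0.5314  0.444  -0.6015] 16.3 diff mm [8.6544 2.4016]
clock 24.0 tcp [0.6024 0.2594 0.1436] tilt z [ 0.046 -0.002 -0.999] yang 0.919 gap 0.08535223152974032 F [ 0.6 -0.6  0.8]
turn 0 then shift cm [-0.04 -0.33 12.16]
```

View pics/k2.png

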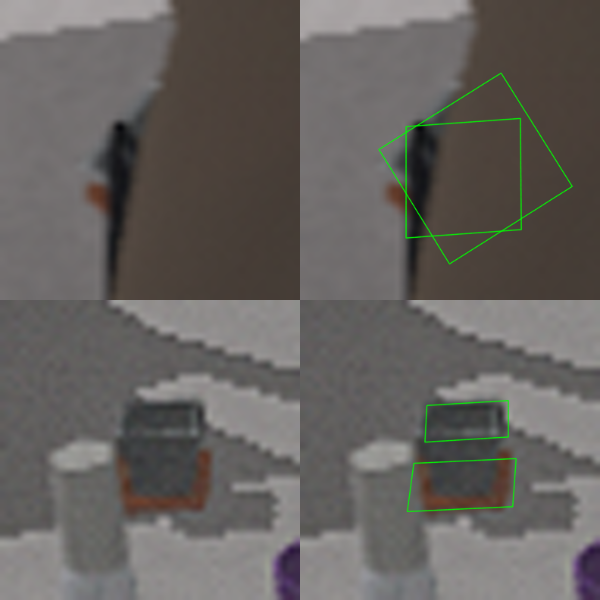

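The arm hides the small square pot from the top camera. From the side it is standing upright in its saucer; I'll check its centring later. Now re-centring the small round pot.

>>> move_arm(increments=[[0,-0.3,2,0,0],[0,0,2,0,0],[0,0,2,0,0],[0,0,2,0,0],[0,0,1.5,0,0],[0,0,1,0,0],[0,0,0,0,0],[0,0,0,0,0]])

```text
clock: 25.0
eef_pos: [0.6063, 0.2602, 0.0369]
ee_rot: [0.319, 0.948, 0.008, 0.024]
wrist_force: [-0.2, -0.7, -0.5]
finger_gap: 0.0855
```

```bash
python3 g.py 0.6063 0.2563 0.022
```

```text
clock 25.0 tcp [0.6063 0.2602 0.0369] tilt z [ 0.05   0.    -0.999] yang 0.922 gap 0.08554939412220944 F [-0.2 -0.7 -0.5]
turn 0 then shift cm [-0.18 -0.35  1.48]
```

>>> move_arm(increments=[[-0.2,-0.3,0.8,0,0],[0,0,0.6,0,0],[0,0,0.2,0,0],[0,0,0,0,0],[0,0,0,0,255],[0,0,0,0,255],[0,0,0,0,255],[0,0,0,0,255],[0,0,0,0,255],[0,0,0,0,255],[0,0,0,0,255],[0,0,0,0,255],[0,0,-0.3,0,255],[0,0,-0.2,0,255],[0,0,0,0,255]])

```text
clock: 26.88
eef_pos: [0.6071, 0.2565, 0.0267]
ee_rot: [0.319, 0.947, 0.009, 0.024]
wrist_force: [0.1, -0.1, 0.1]
finger_gap: 0.0462
```

```bash
python3 g.py 0.6098 0.2578 0.02
```

```text
clock 26.875 tcp [0.6071 0.2565 0.0267] tilt z [ 0.052  0.001 -0.999] yang 0.922 gap 0.04617261377477036 F [ 0.1 -0.1  0.1]
turn 0 then shift cm [-0.1   0.24  0.68]
```

>>> move_arm(increments=[[-0.1,0.25,0,0,255],[0,0,0.3,0,255],[0,0,0.2,0,255],[0,0,0,0,255]])

```text
clock: 27.38
eef_pos: [0.61, 0.258, 0.0214]
ee_rot: [0.319, 0.947, 0.009, 0.025]
wrist_force: [-0.5, -0.3, 1.2]
finger_gap: 0.0467
```

```bash
python3 g.py 0.6098 0.2578 0.02
```

```text
clock 27.375 tcp [0.61   0.258  0.0214] tilt z [ 0.052  0.001 -0.999] yang 0.922 gap 0.04674810120917969 F [-0.5 -0.3  1.2]
turn 0 then shift cm [ 0.01 -0.03  0.14]
```

>>> move_arm(increments=[[0,0,0.1,0,255],[0,0,0,0,0],[0,0,0,0,0],[0,0,0,0,0],[0,0,0,0,0],[0,0,0,0,0],[0,0,-2,0,0],[0,0,-2.5,0,0],[0,0,-3,0,0],[0,0,-3,0,0],[0,0,0,0,0]])

```text
clock: 28.75
eef_pos: [0.6047, 0.2581, 0.1343]
ee_rot: [0.319, 0.947, 0.01, 0.026]
wrist_force: [0.2, -0.1, 0.6]
finger_gap: 0.0856
```

```bash
python3 g.py 0.454 0.1052 0.12
```

```text
clock 28.75 tcp [0.6047 0.2581 0.1343] tilt z [ 0.055  0.002 -0.998] yang 0.923 gap 0.08558726091601378 F [ 0.2 -0.1  0.6]
turn 0 then shift cm [  2.81 -21.33   0.56]
```

>>> move_arm(increments=[[0.7,-5,0,0,0],[0.7,-5,0,0,0],[0.7,-5,0,0,0],[0.5,-4,0,0,0],[0.2,-1.6,0,0,0],[0,0,0,0,0],[0,0,0,0,0]])

```text
clock: 29.62
eef_pos: [0.4543, 0.1079, 0.1262]
ee_rot: [0.318, 0.948, 0.01, 0.027]
wrist_force: [0.8, 0.3, -0.9]
finger_gap: 0.0859
```

```bash
python3 g.py 0.454 0.1052 0.026; python3 chk.py k3.png SSs SSp;python3 - <<'E'
from fit import *
p=r.read_camera("top")
print(fit([p],"s",0,.061,.011,.6095,.257,.008),fit([p],"p",0,.048,.049,.6095,.257,.01))
i=overlay(p,[(0,.061,.011,(.6095,.257))],(215,165,255,205),14,"");save(i,"k3b.png")
E
```

```text
clock 29.625 tcp [0.4543 0.1079 0.1262] tilt z [ 0.058  0.003 -0.998] yang 0.923 gap 0.08591249970380764 F [ 0.8  0.3 -0.9]
turn 0 then shift cm [ 0.31 -0.6  10.  ]
saucer [ 0.5302  0.4501 -0.6631] 13.3 pot [ 0.5263  0.4499 -0.6877] 12.4 diff mm [-3.8189 -0.2488]
saucer [ 0.5328  0.4555 -0.6036] 9.4 pot [ 0.5314  0.4441 -0.6014] 16.2 diff mm [ -1.3914 -11.466 ]
(array([0.60967139, 0.25723188]), np.float64(13.589705125809946)) (array([0.61000107, 0.2574095 ]), np.float64(15.96769579452506))
```

View pics/k3.png

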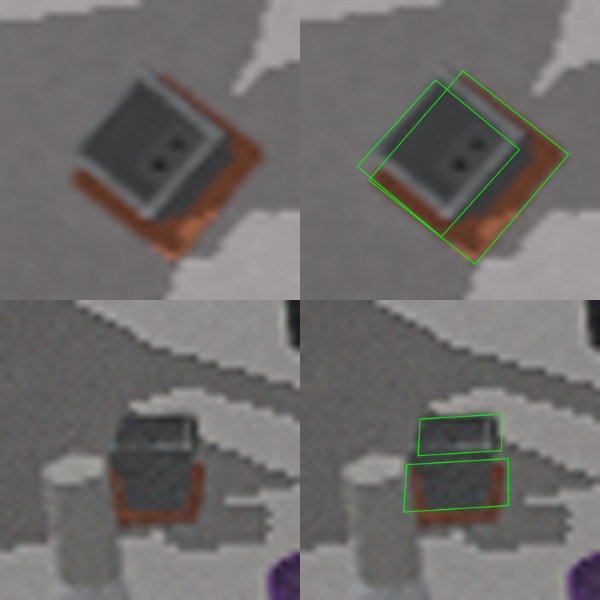

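View pics/k3b.png

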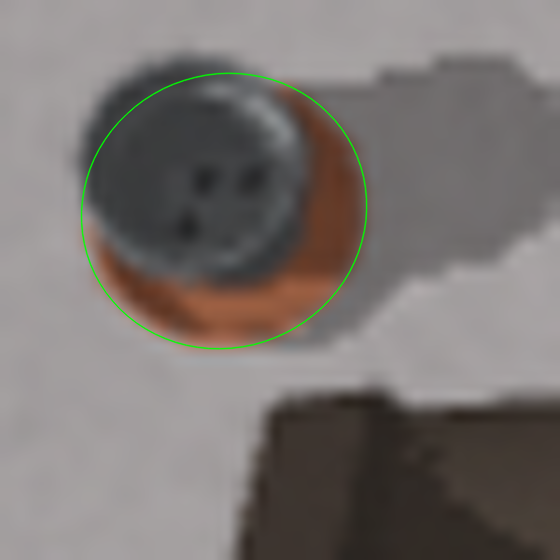

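Run:
```python
from fit import *
np.set_printoptions(precision=4,suppress=True)
p=r.read_camera("top")
u=proj(p,[[.5302,.4501,.03]])[0].astype(int)-22
for nm,q,z in(("rim",[(77,150),(147,68),(230,135),(155,218)],.049),("sauc R,B",[(263,155),(175,258)],.011)):
    W=np.array([onz(p,np.array(c)/6.818-.5+u,z)[:2] for c in q]);print(nm,W.tolist(),W.mean(0))
for w in(.048,.045,.042):
    print(w,fit([p],"p",1,w,.049,.533,.446,.008))
print("saucer corners",outline(1,.061,.5302,.4501,-.6631,.011,8)[1::2,:2])
```

```text
rim [[0.529841941773572, 0.4756725953451414], [0.5651391790085865, 0.4485058003574921], [0.5357744392203878, 0.411842227987973], [0.5003823463576929, 0.44117485767455183]] [0.5328 0.4443]
sauc R,B [[0.5349711163046136, 0.4096145908767238], [0.48988572224768534, 0.4449485076292561]] [0.5124 0.4273]
0.048 (array([0.5354, 0.4428, 0.9101]), np.float64(11.954513131464614))
0.045 (array([0.5289, 0.4474, 0.9125]), np.float64(13.093650453639498))
0.042 (array([0.5284, 0.4474, 0.8966]), np.float64(13.247047796151572))
saucer corners [[0.573  0.4554]
 [0.5249 0.4929]
 [0.4874 0.4448]
 [0.5355 0.4073]]
```

The small round pot is now centred within 0.5 mm. The small square pot is upright and square to its saucer but about 6 mm off towards −y, so I'll mend it after the large pots. Next is the grey large round pot.

>>> move_arm(increments=[[0.3,-0.5,1.5,0,0],[0,0,2,0,0],[0,0,2,0,0],[0,0,1.5,0,0],[0,0,1,0,0],[0,0,0,0,0],[0,0,0,0,0]])

```text
clock: 30.7
eef_pos: [0.4551, 0.1079, 0.0434]
ee_rot: [0.317, 0.948, 0.011, 0.028]
wrist_force: [0.2, -0.1, 0.3]
finger_gap: 0.0849
```

```bash
python3 g.py 0.454 0.1052 0.028
python3 - <<'E'
from h import *
p=r.read_camera("side");u=proj(p,[[.454,.105,.05]])[0].astype(int)
a=p["image"][u[1]-50:u[1]+40,u[0]-60:u[0]+60]
save(cv2.resize(a,None,fx=5,fy=5,interpolation=cv2.INTER_CUBIC),"c3.png")
E
```

```text
clock 30.7 tcp [0.4551 0.1079 0.0434] tilt z [ 0.059  0.003 -0.998] yang 0.927 gap 0.08489218960513892 F [ 0.2 -0.1  0.3]
turn 0 then shift cm [-0.   -0.34  1.53]
```

View pics/c3.png

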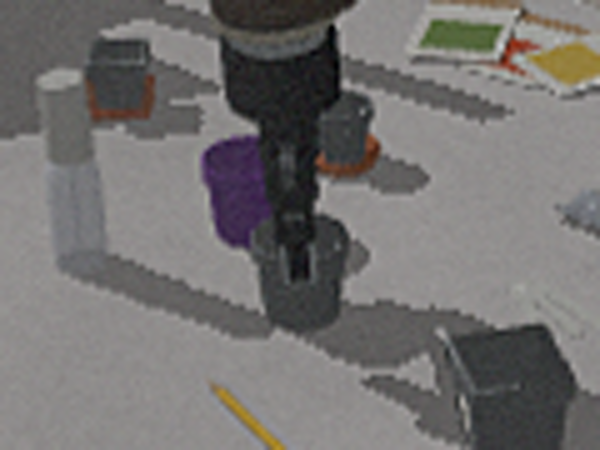

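The near finger (crop (297,260)) is in front of the grey large round pot. The purple pot behind is clear. Down and close.

>>> move_arm(increments=[[0,-0.3,0.6,0,0],[0,0,0.6,0,0],[0,0,0.4,0,0],[0,0,0,0,0],[0,0,0,0,255],[0,0,0,0,255],[0,0,0,0,255],[0,0,0,0,255],[0,0,0,0,255],[0,0,0,0,255]])

```text
clock: 32.0
eef_pos: [0.4547, 0.1054, 0.0276]
ee_rot: [0.317, 0.948, 0.011, 0.029]
wrist_force: [0.3, 0.8, -1.1]
finger_gap: 0.0649
```

```bash
python3 g.py 0.454 0.1052 0.028
```

```text
clock 32.0 tcp [0.4547 0.1054 0.0276] tilt z [ 0.061  0.003 -0.998] yang 0.927 gap 0.0649428668292919 F [ 0.3  0.8 -1.1]
turn 0 then shift cm [ 0.04 -0.05 -0.04]
```

>>> move_arm(increments=[[0,0,-1,0,255],[0,0,-2.5,0,255],[0,0,-3.5,0,255],[0,0,-3.5,0,255],[0,0,-3.5,0,255],[0,0,-2.5,0,255],[0,0,0,0,255]])

```text
clock: 32.88
eef_pos: [0.4432, 0.1048, 0.2007]
ee_rot: [0.317, 0.948, 0.011, 0.029]
wrist_force: [0.1, 0.5, -0.9]
finger_gap: 0.0649
```

```bash
python3 g.py 0.5136 -0.435 0.2
```

```text
clock 32.875 tcp [0.4432 0.1048 0.2007] tilt z [ 0.062  0.003 -0.998] yang 0.927 gap 0.06485396061187282 F [ 0.1  0.5 -0.9]
turn 0 then shift cm [-38.06 -38.92   0.34]
```

>>> move_arm(increments=[[-3.8,-3.9,0,0,255],[-3.8,-3.9,0,0,255],[-3.8,-3.9,0,0,255],[-3.8,-3.9,0,0,255],[-3.8,-3.9,0,0,255],[-3.8,-3.9,0,0,255],[-3.8,-3.9,0,0,255],[-3.8,-3.9,0,0,255],[-3.8,-3.9,0,0,255],[-2,-2,0,0,255],[-0.8,-0.8,0,0,255],[0,0,0,0,255],[0,0,0,0,255]])

```text
clock: 34.5
eef_pos: [0.5094, -0.4331, 0.1904]
ee_rot: [0.315, 0.949, 0.014, 0.022]
wrist_force: [-0.9, -0.1, 0.2]
finger_gap: 0.0651
```

```bash
python3 g.py 0.513 -0.435 0.06
```

```text
clock 34.5 tcp [ 0.5094 -0.4331  0.1904] tilt z [ 0.051  0.014 -0.999] yang 0.93 gap 0.0651255370206473 F [-0.9 -0.1  0.2]
turn 0 then shift cm [ 0.02 -0.47 13.04]
```

>>> move_arm(increments=[[0,-0.4,1.5,0,255],[0,0,2,0,255],[0,0,2,0,255],[0,0,2,0,255],[0,0,1.5,0,255],[0,0,1,0,255],[0,0,0,0,255]])

```text
clock: 35.38
eef_pos: [0.512, -0.4304, 0.0845]
ee_rot: [0.313, 0.949, 0.015, 0.021]
wrist_force: [0.0, -0.2, -0.2]
finger_gap: 0.0647
```

```bash
python3 - <<'E'
from fit import *
np.set_printoptions(precision=4,suppress=True)
p=r.read_camera("side");print(fit([p],"s",0,.086,.013,.507,-.434,.012));t=r.read_camera("top")
print(fit([p],"s",1,.086,.013,.6357,-.2214,.012),fit([t],"s",1,.086,.013,.6441,-.2167,.012))
E
python3 g.py 0.513 -0.435 0.028
```

```text
(array([ 0.5077, -0.4333]), np.float64(17.33041261245006))
(array([ 0.6394, -0.216 ,  0.922 ]), np.float64(20.82089996220867)) (array([ 0.6446, -0.2165, -0.6435]), np.float64(12.201840344090854))
clock 35.475 tcp [ 0.5123 -0.4308  0.0855] tilt z [ 0.051  0.014 -0.999] yang 0.934 gap 0.06549043932586587 F [-0.9 -1.2 -0.6]
turn 0 then shift cm [-0.12 -0.53  5.74]
```

>>> move_arm(increments=[[-0.1,-0.5,1.2,0,255],[0,0,1.4,0,255],[0,0,1.2,0,255],[0,0,0.6,0,255],[0,0,0,0,255]])

```text
clock: 36.1
eef_pos: [0.5124, -0.4355, 0.0388]
ee_rot: [0.313, 0.949, 0.014, 0.022]
wrist_force: [-0.5, 1.0, 0.1]
finger_gap: 0.0649
```

```bash
python3 g.py 0.5135 -0.435 0.031
```

```text
clock 36.1 tcp [ 0.5124 -0.4355  0.0388] tilt z [ 0.051  0.013 -0.999] yang 0.934 gap 0.06488458228248965 F [-0.5  1.   0.1]
turn 0 then shift cm [-0.03  0.08  0.79]
```

>>> move_arm(increments=[[0,0.1,0.4,0,255],[0,0,0.3,0,255],[0,0,0.1,0,255],[0,0,0,0,255],[0,0,0,0,0],[0,0,0,0,0],[0,0,0,0,0],[0,0,0,0,0],[0,0,0,0,0],[0,0,-2,0,0],[0,0,-3,0,0],[0,0,-3.5,0,0],[0,0,-3.5,0,0],[0,0,-3.5,0,0],[0,0,0,0,0]])

```text
clock: 37.98
eef_pos: [0.5054, -0.4371, 0.1988]
ee_rot: [0.313, 0.949, 0.012, 0.025]
wrist_force: [-0.5, 0.4, -0.1]
finger_gap: 0.0855
```

```bash
python3 g.py 0.4597 -0.0937 0.17 1.109
```

```text
clock 37.975 tcp [ 0.5054 -0.4371  0.1988] tilt z [ 0.056  0.007 -0.998] yang 0.934 gap 0.08547536534530434 F [-0.5  0.4 -0.1]
turn -0.175 then shift cm [19.55 28.6   2.88]
```

>>> move_arm(increments=[[0,0,0,-0.09,0],[0,0,0,-0.085,0],[3.1,4.55,0,0,0],[3.1,4.55,0,0,0],[3.1,4.55,0,0,0],[3.1,4.55,0,0,0],[3.1,4.55,0,0,0],[2.2,3.2,0,0,0],[1,1.5,0,0,0],[0,0,0,0,0],[0,0,0,0,0]])

```text
clock: 39.35
eef_pos: [0.4537, -0.0977, 0.2]
ee_rot: [0.227, 0.974, 0.01, 0.026]
wrist_force: [0.1, -0.3, -0.0]
finger_gap: 0.0856
```

```bash
python3 g.py 0.4597 -0.0937 0.06 1.109; python3 chk.py k4.png LRs LRp
python3 - <<'E'
from fit import *
p=r.read_camera("top")
for w in(.048,.045): print(fit([p],"p",1,w,.049,.533,.446,.010))
print(fit([p],"s",1,.061,.011,.5302,.4501,.01))
save(overlay(p,[(1,.061,.011,(.5302,.4501,-.6631)),(1,.048,.049,(.533,.4445,-.65))],(143,185,187,229),13,""),"k4b.png")
E
```

```text
clock 39.35 tcp [ 0.4537 -0.0977  0.2   ] tilt z [ 0.055  0.007 -0.998] yang 1.114 gap 0.0855935339041776 F [ 0.1 -0.3 -0. ]
turn 0.005 then shift cm [ 0.29  0.18 14.01]
saucer [ 0.5137 -0.4352] 15.1 pot [ 0.5109 -0.4351] 9.9 diff mm [-2.7737  0.0953]
saucer [ 0.507  -0.4342] 14.1 pot [ 0.5117 -0.4323] 16.7 diff mm [4.7024 1.8738]
(array([ 0.52634301,  0.44984433, -0.68794275]), np.float64(12.700262045559834))
(array([ 0.53526961,  0.4425118 , -0.65955084]), np.float64(13.262379410877632))
(array([ 0.53024873,  0.4501429 , -0.65940013]), np.float64(13.661629551682234))
```

View pics/k4.png

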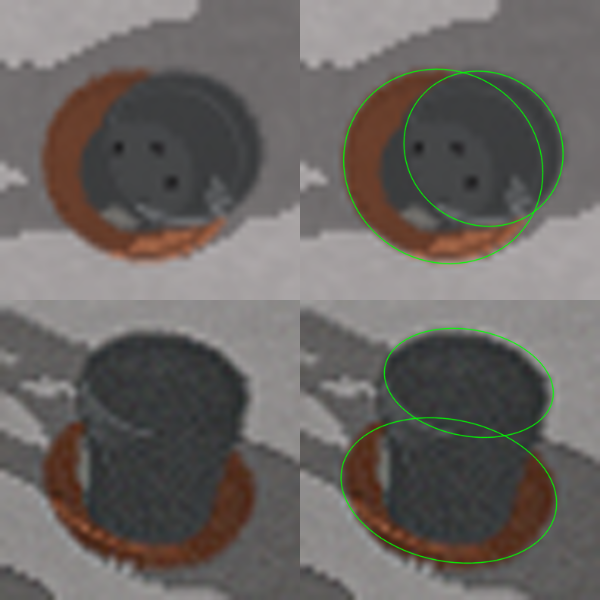

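View pics/k4b.png

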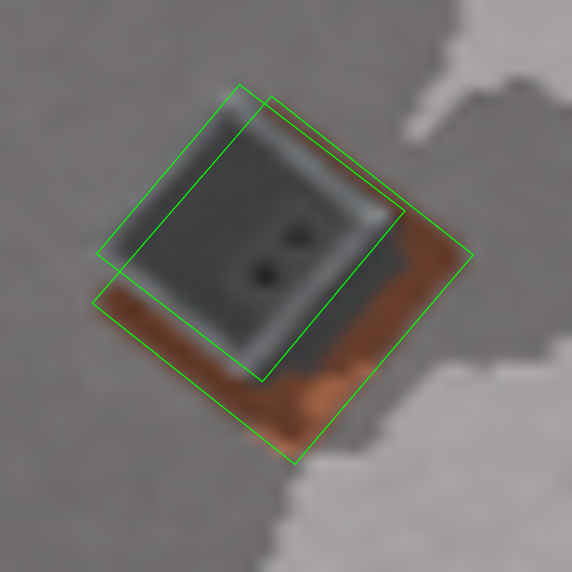

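The large round pot is upright in its saucer, about 2.8 mm off by the top fit, with a slack of 11 mm. The small square pot needs roughly (−1.5, +5) mm and is square to its saucer. Now the large square pot.

>>> move_arm(increments=[[0.3,0.2,2,0.005,0],[0,0,2.5,0,0],[0,0,2.5,0,0],[0,0,2.5,0,0],[0,0,2.5,0,0],[0,0,2,0,0],[0,0,1,0,0],[0,0,0,0,0],[0,0,0,0,0]])

```text
clock: 40.62
eef_pos: [0.4621, -0.0993, 0.0455]
ee_rot: [0.233, 0.972, 0.01, 0.027]
wrist_force: [-0.8, 0.1, -0.5]
finger_gap: 0.0852
```

```bash
python3 g.py 0.4597 -0.0937 0.028 1.109
```

```text
clock 40.625 tcp [ 0.4621 -0.0993  0.0455] tilt z [ 0.057  0.006 -0.998] yang 1.1 gap 0.08522828199840031 F [-0.8  0.1 -0.5]
turn -0.009 then shift cm [0.55 0.34 1.74]
```

>>> move_arm(increments=[[0.5,0.3,0.6,-0.009,0],[0,0,0.7,0,0],[0,0,0.4,0,0],[0,0,0,0,0],[0,0,0,0,255],[0,0,0,0,255],[0,0,0,0,255],[0,0,0,0,255],[0,0,0,0,255],[0,0,0,0,255]])

```text
clock: 41.88
eef_pos: [0.4604, -0.0941, 0.0287]
ee_rot: [0.228, 0.973, 0.009, 0.028]
wrist_force: [0.8, 0.0, -1.1]
finger_gap: 0.0658
```

```bash
python3 g.py 0.4597 -0.0937 0.028 1.109
```

```text
clock 41.875 tcp [ 0.4604 -0.0941  0.0287] tilt z [ 0.059  0.005 -0.998] yang 1.11 gap 0.06575262283655323 F [ 0.8  0.  -1.1]
turn 0.001 then shift cm [0.08 0.   0.06]
```

Gap 65.8 mm: flat on flats. Lift, turn to the saucer's yaw (−0.645, so y-angle 0.926) and travel.

>>> move_arm(increments=[[0,0,-1,0,255],[0,0,-2.5,0,255],[0,0,-3,0,255],[0,0,-2.5,0,255],[0,0,-1,0.09,255],[0,0,0,0.09,255],[0,0,0,0,255]])

```text
clock: 42.75
eef_pos: [0.4536, -0.0946, 0.1355]
ee_rot: [0.317, 0.948, 0.012, 0.028]
wrist_force: [-0.3, 0.3, -1.1]
finger_gap: 0.0659
```

```bash
python3 g.py 0.6443 -0.2167 0.12 0.926
```

```text
clock 42.75 tcp [ 0.4536 -0.0946  0.1355] tilt z [ 0.061  0.004 -0.998] yang 0.926 gap 0.06592556821466869 F [-0.3  0.3 -1.1]
turn 0.0 then shift cm [-22.48   1.63   2.66]
```

>>> move_arm(increments=[[-4.5,0.3,0,0,255],[-4.5,0.3,0,0,255],[-4.5,0.3,0.3,0,255],[-4.5,0.3,0.5,0,255],[-2.8,0.3,0.5,0,255],[-1,0.1,0,0,255],[0,0,0,0,255],[0,0,0,0,255]])

```text
clock: 43.75
eef_pos: [0.6408, -0.2139, 0.1335]
ee_rot: [0.309, 0.95, 0.011, 0.026]
wrist_force: [0.1, 0.3, -1.4]
finger_gap: 0.066
```

```bash
python3 g.py 0.6443 -0.2167 0.05 0.926
```

```text
clock 43.75 tcp [ 0.6408 -0.2139  0.1335] tilt z [ 0.057  0.006 -0.998] yang 0.942 gap 0.06599799089352618 F [ 0.1  0.3 -1.4]
turn 0.016 then shift cm [-0.1  -0.33  8.35]
```

>>> move_arm(increments=[[-0.1,-0.3,1.5,0.016,255],[0,0,2,0,255],[0,0,2,0,255],[0,0,1.5,0,255],[0,0,1,0,255],[0,0,0,0,255],[0,0,0,0,255]])

```text
clock: 44.62
eef_pos: [0.6421, -0.2154, 0.0496]
ee_rot: [0.318, 0.948, 0.012, 0.026]
wrist_force: [0.0, 0.1, -1.0]
finger_gap: 0.0655
```

```bash
python3 g.py 0.6443 -0.2167 0.0315 0.926
```

```text
clock 44.625 tcp [ 0.6421 -0.2154  0.0496] tilt z [ 0.056  0.006 -0.998] yang 0.924 gap 0.06548896594049773 F [ 0.   0.1 -1. ]
turn -0.002 then shift cm [-0.17 -0.04  1.82]
```

>>> move_arm(increments=[[-0.3,0.1,0.6,0,255],[0,0,0.6,0,255],[0,0,0.4,0,255],[0,0,0.1,0,255],[0,0,0,0,255]])

```text
clock: 45.25
eef_pos: [0.6468, -0.2166, 0.0327]
ee_rot: [0.318, 0.948, 0.012, 0.026]
wrist_force: [-0.6, 0.5, -1.8]
finger_gap: 0.0658
```

```bash
python3 g.py 0.6455 -0.2167 0.0315 0.926
```

```text
clock 45.25 tcp [ 0.6468 -0.2166  0.0327] tilt z [ 0.057  0.005 -0.998] yang 0.924 gap 0.06584472488408992 F [-0.6  0.5 -1.8]
turn -0.002 then shift cm [ 0.11 -0.09  0.11]
```

>>> move_arm(increments=[[0.1,-0.1,0.1,0,255],[0,0,0.1,0,255],[0,0,0,0,0],[0,0,0,0,0],[0,0,0,0,0],[0,0,0,0,0],[0,0,0,0,0],[0,0,-2,0,0],[0,0,-3,0,0],[0,0,-3.5,0,0],[0,0,-3.5,0,0],[0,0,-2.5,0,0],[0,0,0,0,0]])

```text
clock: 46.88
eef_pos: [0.637, -0.2178, 0.1884]
ee_rot: [0.318, 0.948, 0.011, 0.03]
wrist_force: [-0.5, 0.0, -1.2]
finger_gap: 0.0852
```

```bash
python3 g.py 0.533 0.446 0.17 -0.65
```

```text
clock 46.875 tcp [ 0.637  -0.2178  0.1884] tilt z [ 0.063  0.002 -0.998] yang 0.925 gap 0.08520434701716437 F [-0.5  0.  -1.2]
turn -1.567 then shift cm [-46.44  48.58   1.32]
```

>>> move_arm(increments=[[0,0,0,0.175,0],[0,0,0,0.175,0],[0,0,0,0.175,0],[0,0,0,0.175,0],[0,0,0,0.175,0],[0,0,0,0.175,0],[0,0,0,0.175,0],[0,0,0,0.175,0],[0,0,0,0.17,0],[0,0,0,0,0]])

```text
clock: 48.12
eef_pos: [0.6337, -0.2163, 0.1845]
ee_rot: [0.906, 0.423, 0.027, 0.009]
wrist_force: [-0.2, 0.9, 0.0]
finger_gap: 0.0853
```

```bash
python3 g.py 0.533 0.446 0.17 -0.65
```

```text
clock 48.125 tcp [ 0.6337 -0.2163  0.1845] tilt z [ 0.056  0.005 -0.998] yang -0.697 gap 0.08534327595529236 F [-0.2  0.9  0. ]
turn -0.047 then shift cm [ 46.62 -48.12   1.25]
```

>>> move_arm(increments=[[0,0,0,-0.045,0],[4.0,-4.15,0,0,0],[4.0,-4.15,0,0,0],[4.0,-4.15,0,0,0],[4.0,-4.15,0,0,0],[4.0,-4.15,0,0,0],[4.0,-4.15,0,0,0],[4.0,-4.15,0,0,0],[4.0,-4.15,0,0,0],[4.0,-4.15,0,0,0],[4.0,-4.15,0,0,0],[3,-3,0,0,0],[1.2,-1.2,0,0,0],[0,0,0,0,0],[0,0,0,0,0]])

```text
clock: 50.0
eef_pos: [0.5146, 0.4262, 0.1782]
ee_rot: [0.881, 0.472, 0.024, 0.011]
wrist_force: [0.8, -1.0, 0.5]
finger_gap: 0.0855
```

```bash
python3 g.py 0.533 0.446 0.06 -0.65; python3 chk.py k5.png LSs LSp
```

```text
clock 50.0 tcp [0.5146 0.4262 0.1782] tilt z [ 0.053  0.004 -0.999] yang -0.589 gap 0.08553785335548943 F [ 0.8 -1.   0.5]
turn 0.061 then shift cm [ 2.27 -0.2  11.91]
saucer [ 0.6444 -0.2167  0.928 ] 16.5 pot [ 0.6478 -0.2132  0.8683] 12.4 diff mm [3.348  3.4912]
saucer [ 0.6341 -0.2243 -0.6844] 13.7 pot [ 0.6395 -0.2165 -0.6255] 16.8 diff mm [5.3704 7.7733]
```

View pics/k5.png

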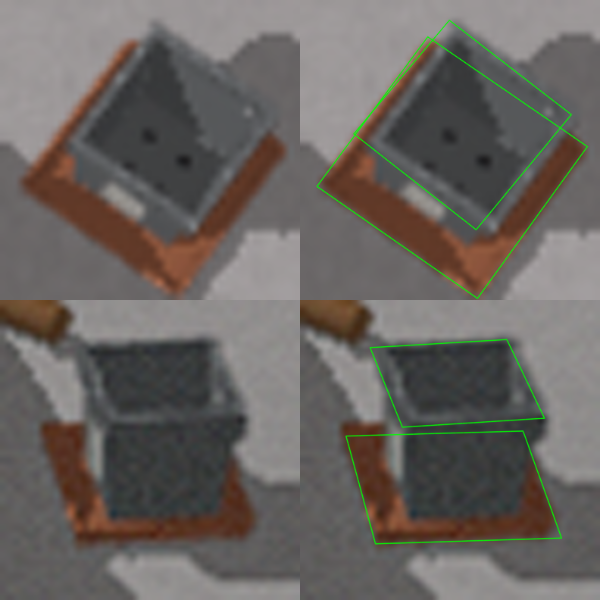

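The large square pot is upright, with centre and yaw matching its saucer to about 1 mm by the corners read off (the automatic fit drifts on this rim). Now re-centring the small square pot, with the jaws turned 90° so they centre its other axis.

>>> move_arm(increments=[[0,0,0,0.061,0],[2.0,-0.2,1.5,0,0],[0.2,0,2,0,0],[0,0,2,0,0],[0,0,2.5,0,0],[0,0,2,0,0],[0,0,1,0,0],[0,0,0,0,0],[0,0,0,0,0]])

```text
clock: 51.22
eef_pos: [0.5346, 0.4367, 0.0644]
ee_rot: [0.897, 0.44, 0.023, 0.01]
wrist_force: [-0.0, -0.2, 0.3]
finger_gap: 0.0855
```

```bash
python3 g.py 0.533 0.446 0.022 -0.65
```

```text
clock 51.225 tcp [0.5346 0.4367 0.0644] tilt z [ 0.051  0.002 -0.999] yang -0.659 gap 0.08549279577854788 F [-0.  -0.2  0.3]
turn -0.009 then shift cm [ 0.51 -0.86  4.23]
```

>>> move_arm(increments=[[0.5,-0.8,0,-0.009,0],[0,0,1.2,0,0],[0,0,1.2,0,0],[0,0,1,0,0],[0,0,0,0,0]])

```text
clock: 51.85
eef_pos: [0.533, 0.4467, 0.0288]
ee_rot: [0.895, 0.445, 0.024, 0.01]
wrist_force: [-0.6, -0.3, -0.5]
finger_gap: 0.0852
```

```bash
python3 g.py 0.533 0.446 0.021 -0.65
```

```text
clock 51.85 tcp [0.533  0.4467 0.0288] tilt z [ 0.052  0.003 -0.999] yang -0.649 gap 0.08517526676479074 F [-0.6 -0.3 -0.5]
turn 0.001 then shift cm [-0.08  0.01  0.78]
```

>>> move_arm(increments=[[-0.1,0,0.5,0,0],[0,0,0.3,0,0],[0,0,0,0,0],[0,0,0,0,255],[0,0,0,0,255],[0,0,0,0,255],[0,0,0,0,255],[0,0,0,0,255],[0,0,0,0,255],[0,0,0,0,255],[0,0,0,0,255],[0,0,-0.3,0,255],[0,0,-0.2,0,255],[0,0,0,0,255]])

```text
clock: 53.6
eef_pos: [0.533, 0.4459, 0.0265]
ee_rot: [0.895, 0.445, 0.025, 0.01]
wrist_force: [0.8, 0.5, -0.4]
finger_gap: 0.0478
```

```bash
python3 g.py 0.531 0.451 0.021 -0.65
```

```text
clock 53.6 tcp [0.533  0.4459 0.0265] tilt z [ 0.054  0.004 -0.999] yang -0.649 gap 0.04783431846514324 F [ 0.8  0.5 -0.4]
turn 0.001 then shift cm [ 0.26 -0.49  0.54]
```

>>> move_arm(increments=[[0.25,-0.45,0,0,255],[0,0,0,0,255],[0,0,0.3,0,255],[0,0,0.2,0,255],[0,0,0,0,255]])

```text
clock: 54.22
eef_pos: [0.531, 0.4511, 0.0211]
ee_rot: [0.895, 0.445, 0.025, 0.01]
wrist_force: [-1.0, -0.1, 2.5]
finger_gap: 0.0476
```

```bash
python3 g.py 0.531 0.451 0.021 -0.65
```

```text
clock 54.225 tcp [0.531  0.4511 0.0211] tilt z [ 0.053  0.004 -0.999] yang -0.649 gap 0.04755258645365005 F [-1.  -0.1  2.5]
turn 0.001 then shift cm [-0.01  0.01  0.01]
```

Release, go up and back to the clear middle for a final check of all four.

>>> move_arm(increments=[[0,0,0,0,0],[0,0,0,0,0],[0,0,0,0,0],[0,0,0,0,0],[0,0,0,0,0],[0,0,-2,0,0],[0,0,-3,0,0],[0,0,-3.5,0,0],[0,0,-3.5,0,0],[0,0,-3.5,0,0],[0,0,-2,0,0],[0,0,0,0,0]])

```text
clock: 55.72
eef_pos: [0.5211, 0.4505, 0.2103]
ee_rot: [0.895, 0.445, 0.028, 0.01]
wrist_force: [0.1, -0.4, -0.2]
finger_gap: 0.0855
```

```bash
python3 g.py 0.5 0.0 0.22
```

```text
clock 55.725 tcp [0.5211 0.4505 0.2103] tilt z [ 0.058  0.008 -0.998] yang -0.649 gap 0.08547722646795745 F [ 0.1 -0.4 -0.2]
turn 0 then shift cm [-37.13  25.57  -1.43]
```

>>> move_arm(increments=[[-4.5,3.1,0,0,0],[-4.5,3.1,0,0,0],[-4.5,3.1,0,0,0],[-4.5,3.1,0,0,0],[-4.5,3.1,0,0,0],[-4.5,3.1,0,0,0],[-4.5,3.1,0,0,0],[-3,2,0,0,0],[0,0,0,0,0],[0,0,0,0,0]])

```text
clock: 56.98
eef_pos: [0.4977, 0.0198, 0.2022]
ee_rot: [0.895, 0.445, 0.026, 0.009]
wrist_force: [0.1, 0.5, 0.1]
finger_gap: 0.0853
```

Run:
```python
from fit import *
np.set_printoptions(precision=4,suppress=True)
o=r.observe();print(o["clock"],o["eef_pos"])
S=dict(LR=(.5137,-.4352,0),LS=(.6444,-.2167,-.645),SR=(.6097,.2575,0),SS=(.5302,.4501,-.655))
t=r.read_camera("top");s=r.read_camera("side");A=[];B=[]
for k,v in S.items():
    sq=k[1]=="S";w,z,wp,H=(.086,.013,.066,.065) if k[0]=="L" else (.061,.011,.048,.049)
    a=fit([t],"s",sq,w,z,v[0],v[1],.01)[0];print(k,"saucer",a)
    if not sq: print("   pot",fit([t],"p",0,wp,H,a[0],a[1],.008)[0])
    # green: saucer, and where the rim would be if centred
    for p,L in((t,A),(s,B)):
        u=proj(p,[[v[0],v[1],.03]])[0].astype(int);m=[(sq,wp,H,a)]+([(sq,w,z,a)] if p is t else [])
        L.append(overlay(p,m,(u[0]-20,u[1]-20,u[0]+20,u[1]+20),10,""))
i=np.vstack([np.hstack(A),np.hstack(B)]);save(cv2.resize(np.hstack(A[:2]),(800,400)),"f1.png");save(cv2.resize(np.hstack(A[2:]),(800,400)),"f2.png")
save(cv2.resize(np.vstack([np.hstack(B)]),(800,200)),"f3.png")
f=np.vstack([cv2.resize(np.hstack(A[:3]+[A[3]]),(800,200)),cv2.resize(np.hstack(B),(800,200))])
for n in("sprayer_a_mid",):
    for p in(t,s):print([(np.round(m["at"]),round(m["conf"],2),onz(p,m["at"],.074)[:2]) for m in r.mark_of(n,p)[:3]])
save(np.vstack([cv2.resize(np.hstack([A[3],A[1]]),(800,400)),cv2.resize(np.hstack(B),(800,200))]),"f.png")
```

```text
56.975 [0.4977 0.0198 0.2022]
LR saucer [ 0.5134 -0.435 ]
   pot [ 0.5095 -0.4333]
LS saucer [ 0.6443 -0.2166  0.928 ]
SR saucer [0.6097 0.2572]
   pot [0.6102 0.2574]
SS saucer [ 0.5296  0.4509 -0.6373]
[(array([419., 249.]), 0.72, array([ 0.3898, -0.2847]))]
[(array([357., 264.]), 0.97, array([ 0.3942, -0.2827]))]
```

View pics/f.png

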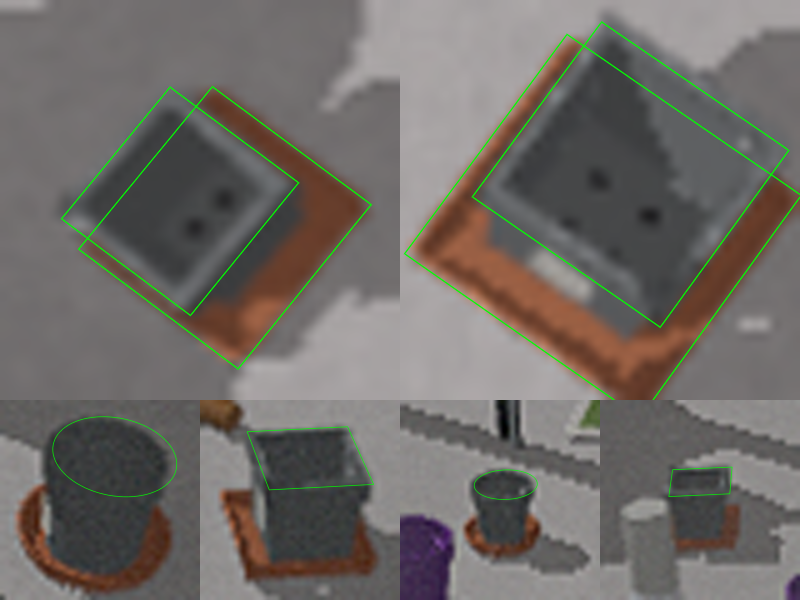

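Small square pot is now centred to about 1 mm; large square within about 2 mm and parallel; small round within 0.5 mm. The large round pot is about 4 mm off (−3.7, +1.5), and both cameras agree on the direction. There's plenty of time, so I'll correct it.

```bash
python3 g.py 0.51 -0.4335 0.2
```

```text
clock 57.175 tcp [0.4979 0.0205 0.2024] tilt z [ 0.054  0.007 -0.999] yang -0.646 gap 0.0855070892876462 F [-0.6  0.6  1. ]
turn 0 then shift cm [-3.554e+01  2.828e+01 -3.000e-02]
```

>>> move_arm(increments=[[-4.4,3.5,0,0,0],[-4.4,3.5,0,0,0],[-4.4,3.5,0,0,0],[-4.4,3.5,0,0,0],[-4.4,3.5,0,0,0],[-4.4,3.5,0,0,0],[-4.4,3.5,0,0,0],[-3,2.4,0,0,0],[-1,0.8,0,0,0],[0,0,0,0,0],[0,0,1,0,0],[0,0,2,0,0],[0,0,2,0,0],[0,0,2,0,0],[0,0,1,0,0],[0,0,0,0,0]])

```text
clock: 59.18
eef_pos: [0.5235, -0.4203, 0.1154]
ee_rot: [0.889, 0.456, 0.027, 0.007]
wrist_force: [-0.1, 0.1, 0.3]
finger_gap: 0.0855
```

```bash
python3 g.py 0.51 -0.4335 0.032
```

```text
clock 59.175 tcp [ 0.5235 -0.4203  0.1154] tilt z [ 0.054  0.011 -0.998] yang -0.623 gap 0.08545292713283999 F [-0.1  0.1  0.3]
turn 0 then shift cm [-2.2  -0.64  8.24]
```

>>> move_arm(increments=[[-2.1,-0.6,0,0,0],[0,0,1,0,0],[0,0,1.5,0,0],[0,0,1.5,0,0],[0,0,1,0,0],[0,0,0,0,0]])

```text
clock: 59.92
eef_pos: [0.5084, -0.4342, 0.062]
ee_rot: [0.889, 0.457, 0.027, 0.008]
wrist_force: [-0.7, -0.9, 0.2]
finger_gap: 0.0851
```

```bash
python3 g.py 0.51 -0.4335 0.032
```

```text
clock 59.925 tcp [ 0.5084 -0.4342  0.062 ] tilt z [ 0.055  0.01  -0.998] yang -0.623 gap 0.08511641497308214 F [-0.7 -0.9  0.2]
turn 0 then shift cm [ 0.03 -0.02  3.  ]
```

>>> move_arm(increments=[[0,0,0.8,0,0],[0,0,1,0,0],[0,0,0.8,0,0],[0,0,0.3,0,0],[0,0,0,0,0],[0,0,0,0,255],[0,0,0,0,255],[0,0,0,0,255],[0,0,0,0,255],[0,0,0,0,255],[0,0,0,0,255],[0,0,-0.3,0,255],[0,0,-0.2,0,255],[0,0,0,0,255]])

```text
clock: 61.68
eef_pos: [0.5104, -0.4342, 0.0376]
ee_rot: [0.889, 0.457, 0.027, 0.009]
wrist_force: [0.3, -0.3, -0.4]
finger_gap: 0.0635
```

```bash
python3 g.py 0.5137 -0.435 0.031
```

```text
clock 61.675 tcp [ 0.5104 -0.4342  0.0376] tilt z [ 0.056  0.009 -0.998] yang -0.623 gap 0.06354574870365125 F [ 0.3 -0.3 -0.4]
turn 0 then shift cm [0.1  0.29 0.67]
```

>>> move_arm(increments=[[0.1,0.35,0,0,255],[0,0,0,0,255],[0,0,0.3,0,255],[0,0,0.3,0,255],[0,0,0,0,255]])

```text
clock: 62.3
eef_pos: [0.5145, -0.4356, 0.0318]
ee_rot: [0.889, 0.457, 0.027, 0.009]
wrist_force: [-0.6, 1.0, 5.2]
finger_gap: 0.0633
```

```bash
python3 g.py 0.514 -0.435 0.031
```

```text
clock 62.3 tcp [ 0.5145 -0.4356  0.0318] tilt z [ 0.056  0.009 -0.998] yang -0.623 gap 0.06331243930196 F [-0.6  1.   5.2]
turn 0 then shift cm [ 0.01 -0.08  0.08]
```

>>> move_arm(increments=[[0,0,0,0,0],[0,0,0,0,0],[0,0,0,0,0],[0,0,0,0,0],[0,0,0,0,0],[0,0,-2,0,0],[0,0,-3,0,0],[0,0,-3.5,0,0],[0,0,-3.5,0,0],[0,0,-3.5,0,0],[0,0,-2,0,0],[4,-3.2,0,0,0],[4.4,-3.5,0,0,0],[4.4,-3.5,0,0,0],[4.4,-3.5,0,0,0],[4.4,-3.5,0,0,0],[4.4,-3.5,0,0,0],[3,-2.4,0,0,0],[0,0,0,0,0],[0,0,0,0,0]])

```text
clock: 64.8
eef_pos: [0.4836, -0.0571, 0.2317]
ee_rot: [0.889, 0.456, 0.032, 0.018]
wrist_force: [0.1, -0.4, -0.3]
finger_gap: 0.0855
```

```bash
python3 chk.py f4.png LRs LRp
```

```text
saucer [ 0.5137 -0.435 ] 15.8 pot [ 0.5152 -0.4381] 10.6 diff mm [ 1.4971 -3.1085]
saucer [ 0.5075 -0.4334] 14.5 pot [ 0.5123 -0.4352] 13.6 diff mm [ 4.7141 -1.7469]
```

View pics/f4.png

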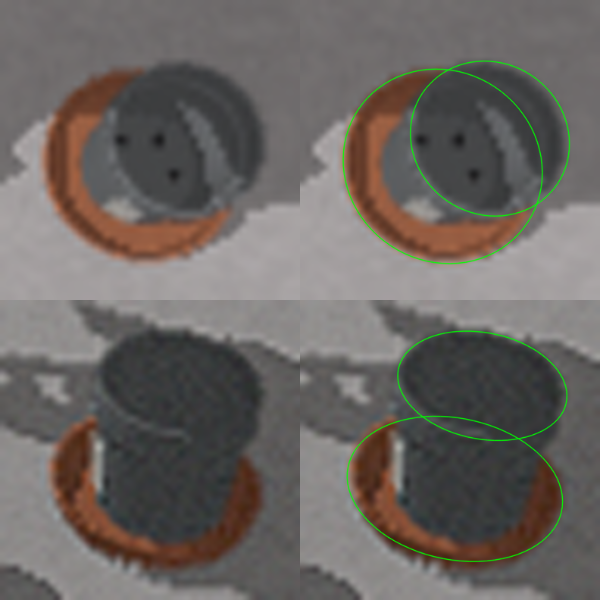

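The large round pot is upright and now within about 3 mm of the saucer's centre in both cameras, and the other three are within 2 mm. I'm handing in.

```bash
python3 -c "
from workcell import r
print(r.observe()['clock']); print(r.hand_in())"
```

```text
64.9
the job is handed in; nothing more can be done
None
```

All four pots are standing upright in their own saucers, and I handed the job in at 64.9 s of the 115 s. The spray bottles and the purple look-alike pot were left alone.

I re-gripped three pots after their first placing to centre them better: small round, small square and large round. The last checks showed:

| Pot | Distance from saucer centre | Notes |
|---|---|---|
| Small round | about 0.5 mm | top-camera fit |
| Small square | about 1 mm | sides parallel to saucer |
| Large square | about 2 mm | sides parallel to saucer |
| Large round | about 2.5–3 mm | my nudge slightly overshot; I left it because it has 11 mm of slack all round |

- **Camera disagreement:** the side camera differed from the top camera by several millimetres, so I relied on the top camera, which agreed with the arm.
- **Square pots:** the automatic fits for the two square pots kept locking onto the wrong edges. I read their rims by eye against the drawn outlines instead.
- **Spray bottles:** I re-measured only sprayer A, and it had not moved. Sprayer B was not found by the network in the last pictures, so its position was not re-measured, but the arm never went near it.
- **Tool tilt:** the tool drifted to about 3° of tilt during the job. The pots look upright in the pictures after release.

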